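Find the steel-cored sanding drum by weight and offer it up to the arbor

ROBOT

A 6-joint arm with a two-finger parallel gripper is mounted at the origin on the work surface. World frame = base frame: x ahead of the robot, y to its left, z up, the work surface at z = 0. Lengths are in m, angles in rad, forces in N, time in s.
With the tool pointing down it reaches from about 0.325 to 0.875 m from the base axis. Payload 4.4 kg.
Tool frame: the origin (TCP) lies midway between the tips of the shut fingers; the grasp point (between the pads) lies 19 mm behind it; z points along the fingers, y is the line along which they close (so a half turn about z gives the same grasp; the last joint's range is limited). The gripper opens to 85 mm and grips with 20 to 120 N. Pads are 22 mm wide; open, the fingers measure 114 mm over their backs; the gripper's body (76 mm by 85 mm) begins 54 mm behind the grasp point. The pads swing forward as they close: fully open they stand 13 mm farther back than shut.
Start: joints at [0.972, 0.207, 1.542, -0, 1.393, -0.15], TCP at [0.249, 0.518, 0.231] pointing down, gripper open.
Joint ranges: [-2.73, 2.73], [-0.86, 2.22], [0.23, 2.46], [-1.11, 4.25], [0.08, 2.63], [-2.82, 2.82]. Speed limits (rad/s): [2.79, 2.79, 3.14, 3.14, 3.14, 3.14].

INTERFACE

Orientations are given as a unit quaternion [x, y, z, w].
In Python, from plant import state, viewer, bot gives the robot as it stands. The module is installed in compiled form; this text tells all that it offers.
- The arm moves only by the tool drive_tool, never from a script. Its argument "targets" is a list of rows, each a list of 3 entries, a list of its own where there are three numbers: the finger opening in mm, from 0 to 85.4, then the shift along the tool's x, y, z scaled (see below), then the turn about the tool's z scaled (see below). In form: [[gripper, [x, y, z], twist], ...]. A call has 1 to 8 rows; each row is the pose to reach, as a shift and turn from the pose commanded when the call began, along the tool's axes at that moment, turning the shorter way round; what a row does not reach only later rows make up. The controller multiplies each number of a shift by 25 cm and each number of a turn by 360 degrees. A row lasts 1/8 s, in which the tool goes at most 62.5 mm and 10.7 degrees, less where a joint would pass 70% of its speed; a pose out of reach is approached as far as the arm can. A call with a number of a shift or a turn outside -1 to 1 is refused whole. A call with a gripper value outside its range is refused whole. The fingers move at their own pace and stop on an object; the grip force is fixed at half the most. Time passes only in rows, so rows that repeat a pose let the fingers close. It gives the time, the measured TCP pose, the force, the opening and the grip force at its end, in the units of the state.
- state(): the state, without advancing time (a new reading comes with each control period).
- viewer.grab_frame(name): name is "side" or "top" or "wrist"; returns the picture (384x512x3 uint8, blue, green, red); there is no depth.
- viewer.camera_info(name): a dict with "camera_matrix" (3x3 intrinsics, pixels), "rvec" (rotation vector, rad) and "tvec" (3), from world to camera coordinates, as OpenCV has them. Camera axes: x right, y down, z forward; pixel columns grow to the right and rows downward; lengths in m; the calibration is good to about 2 mm. A picture is of the moment at which its call begins: read the wrist's pose just before it. camera_info takes no time and is no camera call; for the wrist camera it gives the pose at the moment of the call.
- bot.close_job(): hands the job in; it is judged then, once.
The state is a dict: "t": time; "joint_positions": joint angles; "joint_velocities": joint speeds; "tau": joint torques, N m; "tcp_pos": TCP position; "tool_rot": TCP orientation; "ft_force": force on the tool from outside, world axes, zero at the start; "moment": the same for the moment, N m; "opening": finger opening in m; "gripper_force": force on a finger pad.
Only numpy, scipy, OpenCV 4.12 (cv2) and the standard library are available. Lean on these libraries where they do the work, as an engineer would, in place of code of your own. Each camera call takes 0.05 s, during which the arm holds its last target. There are 200 camera calls.

TASK

The two black sanding drums on the plywood stands look the same, but one has a steel core and is clearly heavier: lift each of them in turn well clear of its stand to feel its weight, and do not tip either over. Leave the lighter drum standing upright on its own stand, and finish holding the heavier one upright and still, centred about 4 cm above the tip of the arbor's spindle without touching it, so that I can oil the spindle. Keep gripping it there at the end - do not lower it or let go - and leave the jar, the bottle and the tape measure alone.

Things in the scene. Friction and masses are not known exactly. Their poses are not given: they have to be found in the camera images.
- drum_1: Loose sanding drum standing on stand_1: closed black rubber-covered cylinder, 46 mm in diameter, 60 mm tall, a bright metal disc with a dark dot on its top; origin at the centre of its underside, z up along its axis. The drums look identical; one weighs 480 to 590 g, the other 230 to 330 g, which is which being chosen at random each time. The core inside may shift by 1 mm.
- drum_2: The other drum, standing on stand_2: same looks, size and origin, of the other weight.
- stand_1: Fixed plywood square, 90 x 90 mm, 20 mm thick, origin at the centre of its underside on the bench, z up; drum_1 stands upright on it, near its middle.
- stand_2: The other plywood stand, the same as stand_1; drum_2 stands on it.
- arbor: Fixed round arbor: green cast base 110 mm across and 20 mm high, with a bare upright steel spindle 14 mm in diameter at its centre that reaches 78 mm above the bench. Origin at the centre of its underside on the bench, z up.
- spindle_tip (a point): Centre of the top end of the arbor's spindle, 78 mm above the bench.
- screw_jar: Loose amber glass jar with a red lid, 60 mm in diameter, 75 mm tall, standing; origin at the centre of its underside. Leave alone.
- oil_bottle: Loose blue bottle with a yellow cap, 48 mm in diameter, 110 mm tall, standing; origin at the centre of its underside. Leave alone.
- tape_measure: Loose yellow tape measure, 65 x 38 mm and 62 mm tall; origin at the centre of its underside. Leave alone.
Not all that is in view belongs to the job. What is shaped like the drum_2 but green is not meant.

How it is judged:
By the outcome, as a careful person would: the job done as asked, in the order asked, and still so for the second after the job is handed in, while the arm keeps its last pose, push and grip.
It also fails if it takes over 72 s, if anything falls off the work surface, if the arm or the gripper's body presses on something with over 40 N, if the wrist force passes 120 N, or if a joint passes its speed limit or range.

## Working session

There is one attempt and no reset: what is moved stays moved. The work goes in short steps, Python scripts to look and compute and a tool call to move; the robot and the scene stay as the last step left them, time stands still between calls to the robot, and variables do not carry over. Pictures are saved under pics/ and viewed, at most 10 in all, crops included, and the job is handed in when it is done.

Besides the shell and the picture viewer there is one more tool, called as name([rows], argument=value, ...), one row to a line, values as JSON. drive_tool: Moves the arm, as the interface text tells. Its arguments: {"type":"object","properties":{"targets":{"type":"array","items":{"type":"array"}}},"required":["targets"]}

```bash
mkdir -p pics; python3 - <<'E'
from plant import state, viewer, bot
import cv2
s=state(); print({k:s[k] for k in ('t','tcp_pos','tool_rot','ft_force','opening')})
for n in ('side','top'):
    cv2.imwrite(f'pics/{n}0.png',viewer.grab_frame(n)); print(n,viewer.camera_info(n))
E
```

```text
{'t': 0.0, 'tcp_pos': array([0.24905226, 0.51741159, 0.23010919]), 'tool_rot': array([ 2.22529664e-01,  9.74925228e-01, -1.08283306e-03, -4.18517971e-04]), 'ft_force': array([-0.25805481,  0.61068327,  0.29811718]), 'opening': 0.08546132503909658}
side {'camera_matrix': array([[420.55086838,   0.        , 255.2951521 ],
       [  0.        , 420.55086838, 192.87384836],
       [  0.        ,   0.        ,   1.        ]]), 'rvec': array([ 2.10159347, -0.36012187,  0.19769115]), 'tvec': array([-0.56836744,  0.1764308 ,  0.78699048])}
top {'camera_matrix': array([[414.07356248,   0.        , 249.96355263],
       [  0.        , 414.07356248, 191.16215973],
       [  0.        ,   0.        ,   1.        ]]), 'rvec': array([ 2.12461885, -2.12718802,  0.21415139]), 'tvec': array([-0.01013846,  0.59398777,  1.00270827])}
```

View pics/side0.png

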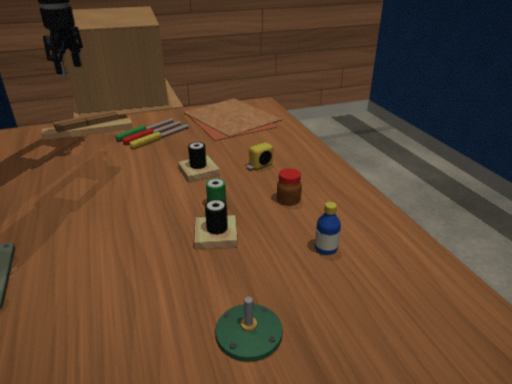

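View pics/top0.png

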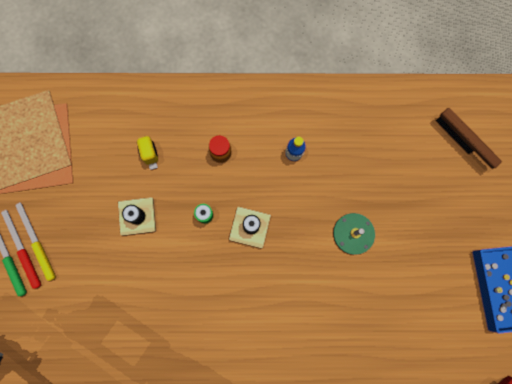

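The top view shows black drums at (133,214) and (251,224), with a green lookalike at (204,213) that is not meant. The arbor is at (355,234), with its spindle tip near (361,231). The jar is at (220,149), the bottle at (296,148) and the tape measure at (148,151). The things that could be mistaken for a drum are the two black ones (wanted) and the green one (rejected). I'll check that choice in one crop.

```bash
cat > h.py <<'E'
import numpy as np, cv2
from plant import state, viewer, bot
def ray(n,uv,z,info=None):
    c=info or viewer.camera_info(n); R=cv2.Rodrigues(c['rvec'])[0]; t=c['tvec']
    d=R.T@np.linalg.inv(c['camera_matrix'])@np.array([*uv,1.]); o=-R.T@t
    return o+d*(z-o[2])/d[2]
def proj(n,p,info=None):
    c=info or viewer.camera_info(n)
    return cv2.projectPoints(np.array([p],float),c['rvec'],c['tvec'],c['camera_matrix'],None)[0].ravel()
E
python3 - <<'E'
from h import *
im=cv2.imread('pics/top0.png'); s=cv2.imread('pics/side0.png')
a=cv2.resize(im[190:260,110:270],None,fx=5,fy=5,interpolation=cv2.INTER_CUBIC)
b=cv2.resize(im[200:260,325:395],None,fx=4,fy=4,interpolation=cv2.INTER_CUBIC)
c=cv2.resize(s[280:360,205:295],None,fx=3,fy=3,interpolation=cv2.INTER_CUBIC)
o=np.zeros((600,800,3),np.uint8); o[:350]=a; o[355:595,:280]=b; o[355:595,300:570]=c
cv2.imwrite('pics/crop.png',o)
for n,uv,z in [('top',(131,213),.08),('top',(251,223),.08),('top',(203.5,213),.06),('top',(361,231),.078),('top',(355,234),.02),('top',(220,147),.075),('top',(298,141),.11),('top',(148,150),.062),('side',(197,148),.08),('side',(216,206),.08),('side',(249,299),.078),('side',(249,331),.02)]: print(n,uv,ray(n,uv,z).round(4))
E
```

```text
top (131, 213) [0.5347 0.2833 0.08  ]
top (251, 223) [ 0.5096 -0.013   0.08  ]
top (203.5, 213) [0.5373 0.1065 0.06  ]
top (361, 231) [ 0.4897 -0.2844  0.078 ]
top (355, 234) [ 0.4874 -0.2845  0.02  ]
top (220, 147) [0.7059 0.0659 0.075 ]
top (298, 141) [ 0.7109 -0.1302  0.11  ]
top (148, 150) [0.7016 0.253  0.062 ]
side (197, 148) [0.5337 0.267  0.08  ]
side (216, 206) [ 0.5099 -0.0178  0.08  ]
side (249, 299) [ 0.4917 -0.2858  0.078 ]
side (249, 331) [ 0.487 -0.298  0.02 ]
```

View pics/crop.png

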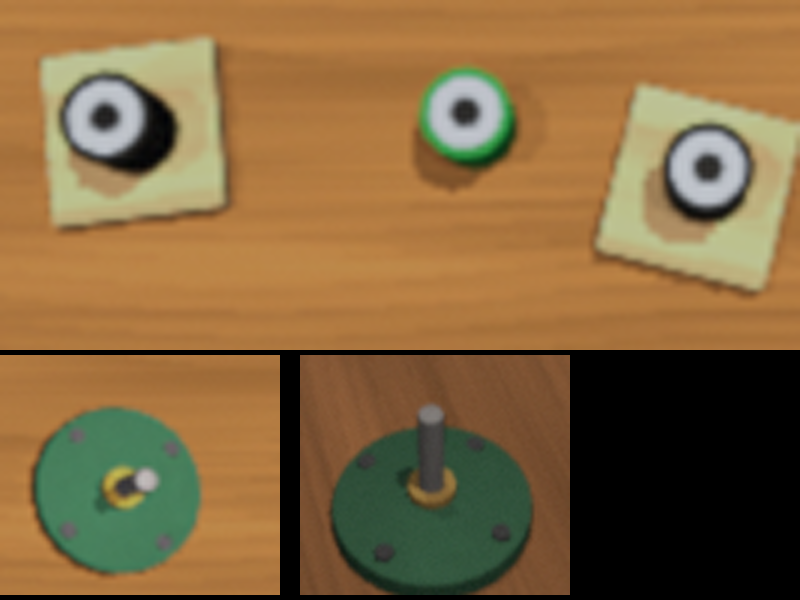

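The crop confirms my choice: black drums on stands with dots at (130.6,213) and (251.2,223), a green lookalike with no stand, and the spindle tip at (361,231). Now I'll work out the move to a point above the left drum.

```bash
cat >> h.py <<'E'
from scipy.spatial.transform import Rotation as Ro
def go(p):
    s=state(); R=Ro.from_quat(s['tool_rot']).as_matrix()
    print('tcp',s['tcp_pos'].round(4),'t',round(s['t'],2),'z',R[:,2].round(4)); print('shift/25cm',(R.T@(np.array(p)-s['tcp_pos'])/.25).round(3))
E
python3 -c "
from h import *
go([.534,.283,.17])"
```

```text
tcp [0.2491 0.5175 0.2302] t 0.1 z [-0.0012 -0.0017 -1.    ]
shift/25cm [-1.434 -0.35   0.241]
```

drive_tool([
  [85,[-0.2,-0.05,0],0],
  [85,[-0.4,-0.1,0],0],
  [85,[-0.6,-0.15,0],0],
  [85,[-0.8,-0.2,0],0],
  [85,[-0.95,-0.25,0],0],
  [85,[-0.95,-0.25,0],0],
])

```text
t: 0.85
tcp_pos: [0.438, 0.3566, 0.2307]
tool_rot: [0.225, 0.974, -0.001, -0.0]
ft_force: [-0.2, 0.6, -0.6]
opening: 0.0848
gripper_force: 0.0
```

drive_tool([
  [85,[-0.2,-0.05,0.1],0],
  [85,[-0.35,-0.08,0.2],0],
  [85,[-0.484,-0.1,0.24],0],
  [85,[-0.484,-0.1,0.24],0],
  [85,[-0.484,-0.1,0.24],0],
  [85,[-0.484,-0.1,0.24],0],
])

```text
t: 1.6
tcp_pos: [0.5337, 0.2849, 0.1718]
tool_rot: [0.222, 0.975, 0.0, 0.0]
ft_force: [0.7, 0.0, -0.2]
opening: 0.0849
gripper_force: 0.0
```

```bash
python3 -c "
from h import *
go([.534,.283,.17]); i=viewer.camera_info('wrist'); im=viewer.grab_frame('wrist'); cv2.imwrite('pics/w1.png',im)
np.savez('w1.npz',**i); print(proj('wrist',[.534,.283,.08],i), proj('wrist',[.534,.283,.02],i)); print(state()['ft_force'].round(2))"
```

```text
tcp [0.5337 0.2849 0.1718] t 1.6 z [ 4.e-04  6.e-04 -1.e+00]
shift/25cm [-0.004 -0.006  0.007]
[250.57270335 193.55294202] [250.91115546 178.22552231]
[ 0.12 -0.06 -0.51]
```

View pics/w1.png

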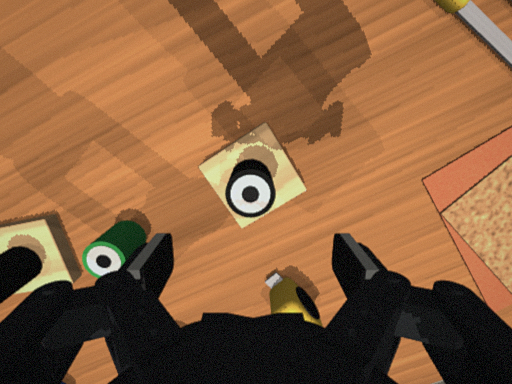

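The wrist view has the drum's dot at (250,193), where I predicted (250.6,193.6), so the position is right. The green drum at (103,262) and the tape measure at (293,300) are well clear. I'll descend.

drive_tool([
  [85,[-0.004,-0.006,0.1],0],
  [85,[-0.004,-0.006,0.22],0],
  [85,[-0.004,-0.006,0.34],0],
  [85,[-0.004,-0.006,0.44],0],
  [85,[-0.004,-0.006,0.52],0],
  [85,[-0.004,-0.006,0.563],0],
  [85,[-0.004,-0.006,0.563],0],
  [85,[-0.004,-0.006,0.563],0],
])

```text
t: 2.65
tcp_pos: [0.5357, 0.2823, 0.0316]
tool_rot: [0.222, 0.975, 0.001, 0.001]
ft_force: [0.4, 1.0, -0.4]
opening: 0.0845
gripper_force: 0.0
```

drive_tool([
  [70,[0,0,0],0],
  [60,[0,0,0],0],
  [52,[0,0,0],0],
  [47,[0,0,0],0],
  [42,[0,0,0],0],
  [30,[0,0,0],0],
  [20,[0,0,0],0],
  [20,[0,0,0],0],
])

```text
t: 3.65
tcp_pos: [0.5351, 0.2821, 0.0309]
tool_rot: [0.223, 0.975, 0.0, 0.0]
ft_force: [0.0, 1.7, 2.9]
opening: 0.0437
gripper_force: 62.4
```

drive_tool([
  [20,[0,0,-0.02],0],
  [20,[0,0,-0.06],0],
  [20,[0,0,-0.12],0],
  [20,[0,0,-0.19],0],
  [20,[0,0,-0.26],0],
  [20,[0,0,-0.32],0],
  [20,[0,0,-0.36],0],
  [20,[0,0,-0.36],0],
])

```text
t: 4.65
tcp_pos: [0.5355, 0.2822, 0.1218]
tool_rot: [0.223, 0.975, 0.001, 0.001]
ft_force: [1.1, 0.4, -5.3]
opening: 0.044
gripper_force: 61.8
```

drive_tool([
  [20,[0,0,0],0],
  [20,[0,0,0],0],
  [20,[0,0,0],0],
  [20,[0,0,0],0],
])

```text
t: 5.15
tcp_pos: [0.5346, 0.2818, 0.1201]
tool_rot: [0.223, 0.975, -0.0, -0.0]
ft_force: [-0.1, -0.9, -4.9]
opening: 0.0442
gripper_force: 61.8
```

```bash
python3 -c "
from h import *
F=[]
for i in range(6):
    im=viewer.grab_frame('side'); s=state(); F.append(np.r_[s['ft_force'],s['moment']])
print(np.round(F,2)); print(s['opening'],s['gripper_force'],s['tau'].round(2))
cv2.imwrite('pics/s1.png',cv2.resize(im[60:220,120:340],None,fx=3,fy=3))"
```

```text
[[-0.15 -0.08 -4.81 -0.01 -0.01 -0.05]
 [-0.27 -0.5  -4.94  0.   -0.    0.  ]
 [-0.74 -0.48 -5.78 -0.03  0.02  0.01]
 [ 0.1   0.08 -5.37 -0.    0.03 -0.02]
 [ 0.75  0.65 -3.87  0.06 -0.   -0.05]
 [ 0.63 -0.27 -4.44 -0.    0.01 -0.03]]
0.04395024836129005 61.839535593171604 [-0.000e+00 -4.579e+01 -2.865e+01  0.000e+00  1.000e-02 -0.000e+00]
```

View pics/s1.png

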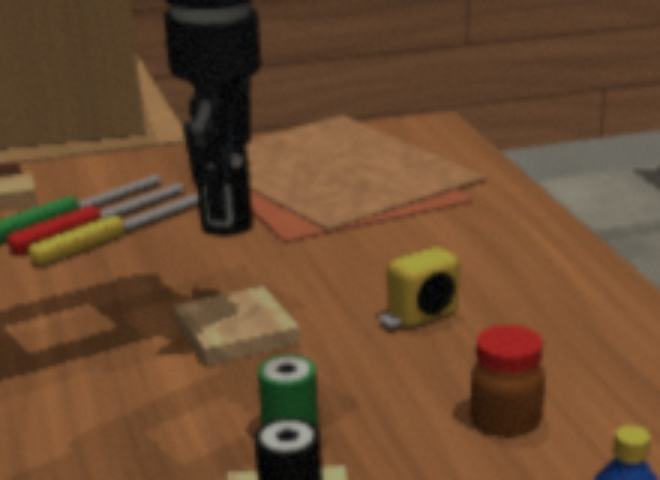

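The side view shows the drum upright in the fingers at (225,200), clear of its stand. The load is about 4.9 N, so roughly 500 g and probably the heavy one. I'll set it back and weigh the other.

drive_tool([
  [20,[0,0,0.07],0],
  [20,[0,0,0.15],0],
  [20,[0,0,0.22],0],
  [20,[0,0,0.28],0],
  [20,[0,0,0.32],0],
  [20,[0,0,0.345],0],
  [20,[0,0,0.355],0],
  [20,[0,0,0.358],0],
])

```text
t: 6.45
tcp_pos: [0.5352, 0.282, 0.0314]
tool_rot: [0.223, 0.975, 0.0, 0.0]
ft_force: [-0.6, 0.3, -4.8]
opening: 0.0442
gripper_force: 62.0
```

drive_tool([
  [20,[0,0,0.001],0],
  [20,[0,0,0.002],0],
  [20,[0,0,0.002],0],
])

```text
t: 6.82
tcp_pos: [0.5351, 0.282, 0.0309]
tool_rot: [0.223, 0.975, 0.0, 0.0]
ft_force: [0.5, 0.1, -3.7]
opening: 0.044
gripper_force: 62.0
```

drive_tool([
  [20,[0,0,0.001],0],
  [20,[0,0,0.002],0],
  [20,[0,0,0.002],0],
  [20,[0,0,0.002],0],
])

```text
t: 7.32
tcp_pos: [0.5351, 0.282, 0.0309]
tool_rot: [0.222, 0.975, 0.0, 0.0]
ft_force: [-1.9, -1.2, 4.8]
opening: 0.0442
gripper_force: 62.6
```

It is resting on the stand, so I'll release and rise.

drive_tool([
  [46,[0,0,0],0],
  [50,[0,0,0],0],
  [58,[0,0,0],0],
  [70,[0,0,0],0],
  [85,[0,0,0],0],
  [85,[0,0,0],0],
])

```text
t: 8.07
tcp_pos: [0.5348, 0.2819, 0.03]
tool_rot: [0.223, 0.975, 0.0, 0.0]
ft_force: [0.5, -1.7, 0.7]
opening: 0.0848
gripper_force: 0.0
```

drive_tool([
  [85,[0,0,-0.05],0],
  [85,[0,0,-0.15],0],
  [85,[0,0,-0.3],0],
  [85,[0,0,-0.45],0],
  [85,[0,0,-0.6],0],
  [85,[0,0,-0.7],0],
  [85,[0,0,-0.7],0],
])

```text
t: 8.95
tcp_pos: [0.5368, 0.2826, 0.209]
tool_rot: [0.222, 0.975, 0.002, 0.003]
ft_force: [0.4, 0.4, -0.3]
opening: 0.0851
gripper_force: 0.0
```

```bash
python3 -c "
from h import *
F=[]
for i in range(6):
    im=viewer.grab_frame('wrist'); s=state(); F.append(s['ft_force'][2])
print(np.round(F,2)); go([.510,-.014,.20])
i=viewer.camera_info('wrist'); print(proj('wrist',[.535,.282,.08],i)); cv2.imwrite('pics/w2.png',im)"
```

```text
[-0.67 -0.17  0.27 -0.16 -0.87  0.14]
tcp [0.5338 0.2815 0.2031] t 9.25 z [-0.0032 -0.0012 -1.    ]
shift/25cm [-0.427 -1.106  0.014]
[253.68385437 184.89035608]
```

View pics/w2.png

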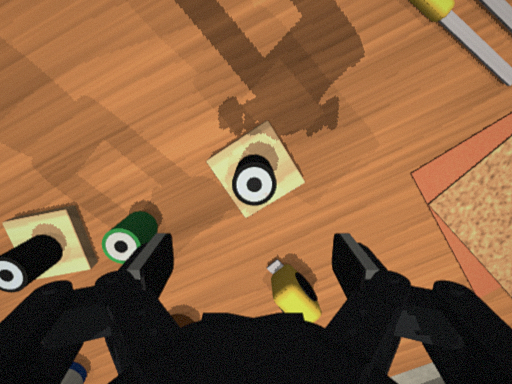

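Drum A stands upright at (254,184) on its stand, as predicted. Next is drum B.

drive_tool([
  [85,[-0.05,-0.15,0],0],
  [85,[-0.12,-0.35,0],0],
  [85,[-0.2,-0.55,0],0],
  [85,[-0.28,-0.75,0],0],
  [85,[-0.36,-0.92,0],0],
  [85,[-0.4,-1.0,0],0],
  [85,[-0.4,-1.0,0],0],
])

```text
t: 10.12
tcp_pos: [0.5159, 0.0118, 0.2041]
tool_rot: [0.224, 0.975, -0.0, -0.001]
ft_force: [-1.2, -0.1, -0.2]
opening: 0.085
gripper_force: 0.0
```

drive_tool([
  [85,[-0.027,-0.106,0.05],0],
  [85,[-0.027,-0.106,0.1],0],
  [85,[-0.027,-0.106,0.12],0],
  [85,[-0.027,-0.106,0.12],0],
  [85,[-0.027,-0.106,0.12],0],
])

```text
t: 10.75
tcp_pos: [0.5114, -0.0129, 0.1754]
tool_rot: [0.222, 0.975, 0.0, 0.0]
ft_force: [-0.4, 0.4, -0.2]
opening: 0.0849
gripper_force: 0.0
```

```bash
python3 -c "
from h import *
im=viewer.grab_frame('wrist'); i=viewer.camera_info('wrist'); print(proj('wrist',[.510,-.014,.08],i)); go([.510,-.014,.031]); cv2.imwrite('pics/w3.png',im)"
```

```text
[250.73791641 190.23681057]
tcp [ 0.5115 -0.0131  0.1755] t 10.8 z [ 1.1e-03 -1.0e-04 -1.0e+00]
shift/25cm [ 0.004 -0.006  0.578]
```

View pics/w3.png

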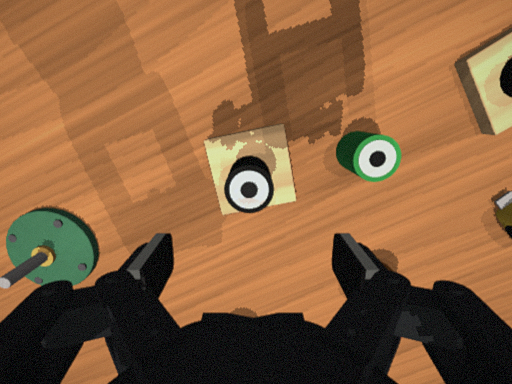

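Drum B's dot is at (249,189), within about 1 mm of the prediction, and the green lookalike at (377,158) is clear. I'll descend and grip.

drive_tool([
  [85,[0.004,-0.009,0.1],0],
  [85,[0.004,-0.009,0.22],0],
  [85,[0.004,-0.009,0.34],0],
  [85,[0.004,-0.009,0.45],0],
  [85,[0.004,-0.009,0.54],0],
  [85,[0.004,-0.009,0.578],0],
  [85,[0.004,-0.009,0.578],0],
  [85,[0.004,-0.009,0.578],0],
])

```text
t: 11.8
tcp_pos: [0.5102, -0.0153, 0.0317]
tool_rot: [0.222, 0.975, 0.0, 0.001]
ft_force: [0.3, 0.0, 0.7]
opening: 0.0847
gripper_force: 0.0
```

drive_tool([
  [70,[0,0,0],0],
  [60,[0,0,0],0],
  [52,[0,0,0],0],
  [47,[0,0,0],0],
  [42,[0,0,0],0],
  [30,[0,0,0],0],
  [20,[0,0,0],0],
  [20,[0,0,0],0],
])

```text
t: 12.8
tcp_pos: [0.5093, -0.0154, 0.0311]
tool_rot: [0.222, 0.975, -0.0, 0.0]
ft_force: [-1.5, -0.8, 6.1]
opening: 0.0452
gripper_force: 61.1
```

drive_tool([
  [20,[0,0,-0.02],0],
  [20,[0,0,-0.06],0],
  [20,[0,0,-0.12],0],
  [20,[0,0,-0.19],0],
  [20,[0,0,-0.26],0],
  [20,[0,0,-0.32],0],
  [20,[0,0,-0.36],0],
  [20,[0,0,-0.36],0],
])

```text
t: 13.8
tcp_pos: [0.5098, -0.0153, 0.1216]
tool_rot: [0.223, 0.975, 0.0, 0.001]
ft_force: [-0.7, -0.6, -3.1]
opening: 0.0454
gripper_force: 61.6
```

drive_tool([
  [20,[0,0,0],0],
  [20,[0,0,0],0],
  [20,[0,0,0],0],
  [20,[0,0,0],0],
])

```text
t: 14.3
tcp_pos: [0.5089, -0.0151, 0.1202]
tool_rot: [0.223, 0.975, -0.0, -0.0]
ft_force: [-0.1, -0.6, -2.5]
opening: 0.0452
gripper_force: 61.6
```

```bash
python3 -c "
from h import *
F=[]
for i in range(8):
    im=viewer.grab_frame('side'); s=state(); F.append(s['ft_force'][2])
print(np.round(F,2),np.mean(F)); print(s['opening'],s['gripper_force'],s['tcp_pos'])"
```

```text
[-3.56 -2.01 -1.92 -2.72 -3.04 -2.59 -2.08 -2.55] -2.5576695603054143
0.045350970166730974 61.627824157476425 [ 0.50915307 -0.01514487  0.12060327]
```

Drum B weighs about 2.6 N (260 g) against 4.9 N for A, so A is the heavy one. I'll put B back.

drive_tool([
  [20,[0,0,0.07],0],
  [20,[0,0,0.15],0],
  [20,[0,0,0.22],0],
  [20,[0,0,0.28],0],
  [20,[0,0,0.32],0],
  [20,[0,0,0.345],0],
  [20,[0,0,0.355],0],
  [20,[0,0,0.358],0],
])

```text
t: 15.7
tcp_pos: [0.5095, -0.0152, 0.0313]
tool_rot: [0.222, 0.975, 0.0, 0.0]
ft_force: [-0.3, 0.8, -3.1]
opening: 0.0451
gripper_force: 61.6
```

drive_tool([
  [20,[0,0,0.001],0],
  [20,[0,0,0.002],0],
  [20,[0,0,0.002],0],
  [20,[0,0,0.002],0],
])

```text
t: 16.2
tcp_pos: [0.5096, -0.0152, 0.0311]
tool_rot: [0.222, 0.975, -0.0, 0.0]
ft_force: [-0.7, -1.0, 1.5]
opening: 0.0455
gripper_force: 61.9
```

drive_tool([
  [46,[0,0,0],0],
  [50,[0,0,0],0],
  [58,[0,0,0],0],
  [70,[0,0,0],0],
  [85,[0,0,0],0],
  [85,[0,0,0],0],
])

```text
t: 16.95
tcp_pos: [0.5091, -0.0151, 0.0305]
tool_rot: [0.223, 0.975, 0.0, -0.0]
ft_force: [0.0, 0.2, 0.3]
opening: 0.085
gripper_force: 0.0
```

drive_tool([
  [85,[0,0,-0.05],0],
  [85,[0,0,-0.15],0],
  [85,[0,0,-0.3],0],
  [85,[0,0,-0.45],0],
  [85,[0,0,-0.6],0],
  [85,[0,0,-0.7],0],
  [85,[0,0,-0.7],0],
  [85,[0,0,-0.7],0],
])

```text
t: 17.95
tcp_pos: [0.5084, -0.015, 0.2048]
tool_rot: [0.222, 0.975, -0.0, -0.001]
ft_force: [0.0, 0.2, 0.3]
opening: 0.0849
gripper_force: 0.0
```

```bash
python3 -c "
from h import *
im=viewer.grab_frame('wrist'); i=viewer.camera_info('wrist'); print(proj('wrist',[.5096,-.0152,.08],i)); go([.5352,.282,.20]); cv2.imwrite('pics/w4.png',im)"
```

```text
[252.9343982  185.29573658]
tcp [ 0.508  -0.0149  0.2041] t 18.0 z [-2.7e-03  6.0e-04 -1.0e+00]
shift/25cm [0.417 1.117 0.017]
```

View pics/w4.png

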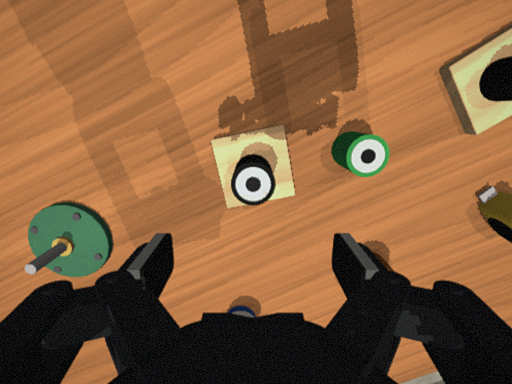

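B is back upright on its stand at (253,184). Now I'll return to A.

drive_tool([
  [85,[0.05,0.15,0],0],
  [85,[0.12,0.35,0],0],
  [85,[0.2,0.55,0],0],
  [85,[0.28,0.75,0],0],
  [85,[0.35,0.92,0],0],
  [85,[0.39,1.0,0],0],
  [85,[0.39,1.0,0],0],
])

```text
t: 18.88
tcp_pos: [0.5288, 0.253, 0.204]
tool_rot: [0.221, 0.975, -0.001, -0.001]
ft_force: [0.5, -0.6, -0.4]
opening: 0.0848
gripper_force: 0.0
```

drive_tool([
  [85,[0.025,0.115,0.05],0],
  [85,[0.025,0.115,0.12],0],
  [85,[0.025,0.115,0.12],0],
  [85,[0.025,0.115,0.12],0],
])

```text
t: 19.38
tcp_pos: [0.5366, 0.2796, 0.1754]
tool_rot: [0.223, 0.975, -0.0, -0.0]
ft_force: [-0.4, -0.1, 0.2]
opening: 0.085
gripper_force: 0.0
```

```bash
python3 -c "
from h import *
go([.5352,.282,.031]); im=viewer.grab_frame('wrist'); i=viewer.camera_info('wrist'); u,v=proj('wrist',[.5352,.282,.08],i); print(u,v)
g=cv2.cvtColor(im,6); w=g[int(v)-12:int(v)+13,int(u)-12:int(u)+13]; y,x=np.nonzero(w<90); print(x.mean()+int(u)-12,y.mean()+int(v)-12,len(x))
j=np.array([30.,268.])"
```

```text
tcp [0.5366 0.2796 0.1754] t 19.38 z [-6.e-04 -7.e-04 -1.e+00]
shift/25cm [0.009 0.007 0.578]
253.57610213083933 188.56652641957808
254.10891089108912 187.990099009901 202
```

Dot detected within 1 px of the prediction; I'll descend, grip and lift.

drive_tool([
  [85,[0.009,0.007,0.1],0],
  [85,[0.009,0.007,0.22],0],
  [85,[0.009,0.007,0.34],0],
  [85,[0.009,0.007,0.45],0],
  [85,[0.009,0.007,0.54],0],
  [85,[0.009,0.007,0.578],0],
  [85,[0.009,0.007,0.578],0],
  [85,[0.009,0.007,0.578],0],
])

```text
t: 20.42
tcp_pos: [0.5365, 0.2839, 0.0325]
tool_rot: [0.223, 0.975, 0.001, 0.001]
ft_force: [0.1, -0.2, 0.5]
opening: 0.0851
gripper_force: 0.0
```

drive_tool([
  [70,[0,0,0],0],
  [60,[0,0,0],0],
  [52,[0,0,0],0],
  [47,[0,0,0],0],
  [42,[0,0,0],0],
  [30,[0,0,0],0],
  [20,[0,0,0],0],
  [20,[0,0,0],0],
])

```text
t: 21.42
tcp_pos: [0.5354, 0.2833, 0.0313]
tool_rot: [0.222, 0.975, -0.0, 0.0]
ft_force: [-1.3, -3.1, 4.8]
opening: 0.0443
gripper_force: 62.5
```

drive_tool([
  [20,[0,0,-0.02],0],
  [20,[0,0,-0.07],0],
  [20,[0,0,-0.15],0],
  [20,[0,0,-0.25],0],
  [20,[0,0,-0.35],0],
  [20,[0,0,-0.45],0],
  [20,[0,0,-0.5],0],
  [20,[0,0,-0.5],0],
])

```text
t: 22.42
tcp_pos: [0.5362, 0.284, 0.1578]
tool_rot: [0.222, 0.975, 0.001, 0.001]
ft_force: [-0.6, -0.7, -4.9]
opening: 0.0443
gripper_force: 61.9
```

```bash
python3 -c "
from h import *
F=[]
for i in range(5): viewer.grab_frame('side'); F.append(state()['ft_force'][2])
print(np.mean(F)); go([.4895,-.2845,.155]); print(Ro.from_quat(state()['tool_rot']).as_matrix().round(3))"
```

```text
-5.477955596688347
tcp [0.5343 0.2832 0.1544] t 22.68 z [-0.0029 -0.001  -1.    ]
shift/25cm [-0.824 -2.124  0.   ]
[[-0.901  0.434 -0.003]
 [ 0.434  0.901 -0.001]
 [ 0.002 -0.002 -1.   ]]
```

drive_tool([
  [20,[-0.02,-0.05,0],0],
  [20,[-0.06,-0.15,0],0],
  [20,[-0.12,-0.3,0],0],
  [20,[-0.18,-0.46,0],0],
  [20,[-0.24,-0.62,0],0],
  [20,[-0.3,-0.77,0],0],
  [20,[-0.35,-0.9,0],0],
  [20,[-0.38,-0.98,0],0],
])

```text
t: 23.68
tcp_pos: [0.5138, 0.0191, 0.1558]
tool_rot: [0.224, 0.975, -0.0, -0.0]
ft_force: [0.3, 0.5, -4.9]
opening: 0.0442
gripper_force: 62.3
```

drive_tool([
  [20,[-0.03,-0.08,0],0],
  [20,[-0.08,-0.2,0],0],
  [20,[-0.14,-0.36,0],0],
  [20,[-0.2,-0.52,0],0],
  [20,[-0.26,-0.68,0],0],
  [20,[-0.32,-0.83,0],0],
  [20,[-0.36,-0.93,0],0],
  [20,[-0.38,-0.98,0],0],
])

```text
t: 24.68
tcp_pos: [0.493, -0.2421, 0.1558]
tool_rot: [0.224, 0.975, -0.0, -0.0]
ft_force: [-0.8, 1.0, -5.2]
opening: 0.0442
gripper_force: 62.6
```

```bash
python3 -c "
from h import *
for i in range(6): viewer.grab_frame('side')
go([.4895,-.2845,.1295])"
```

```text
tcp [ 0.4938 -0.2391  0.1558] t 24.98 z [-5.e-04  9.e-04 -1.e+00]
shift/25cm [-0.063 -0.171  0.105]
```

drive_tool([
  [20,[-0.02,-0.05,0],0],
  [20,[-0.05,-0.12,0],0],
  [20,[-0.064,-0.173,0.02],0],
  [20,[-0.064,-0.173,0.05],0],
  [20,[-0.064,-0.173,0.08],0],
  [20,[-0.064,-0.173,0.1],0],
  [20,[-0.064,-0.173,0.105],0],
  [20,[-0.064,-0.173,0.105],0],
])

```text
t: 25.98
tcp_pos: [0.4897, -0.286, 0.1298]
tool_rot: [0.222, 0.975, 0.0, 0.0]
ft_force: [0.1, 0.5, -5.1]
opening: 0.0443
gripper_force: 62.6
```

```bash
python3 -c "
from h import *
for i in range(6): viewer.grab_frame('top')
im=viewer.grab_frame('side'); t=viewer.grab_frame('top'); go([.49,-.285,.1295])
q=state()['tcp_pos']
print(proj('side',[q[0],q[1],.118]),proj('side',[q[0],q[1],.178]),proj('side',[.49,-.285,.078]))
o=np.zeros((600,800,3),np.uint8)
o[:600,:500]=cv2.resize(im[235:355,200:300],None,fx=5,fy=5,interpolation=2); o[:400,505:785]=cv2.resize(t[180:280,325:395],None,fx=4,fy=4,interpolation=2); cv2.imwrite('pics/f.png',o)"
```

```text
tcp [ 0.4896 -0.2863  0.13  ] t 26.38 z [ 3.e-04 -3.e-04 -1.e+00]
shift/25cm [0.001 0.005 0.002]
[247.53013067 280.53591069] [247.03813842 249.47460301] [247.7774912  298.92158265]
```

View pics/f.png

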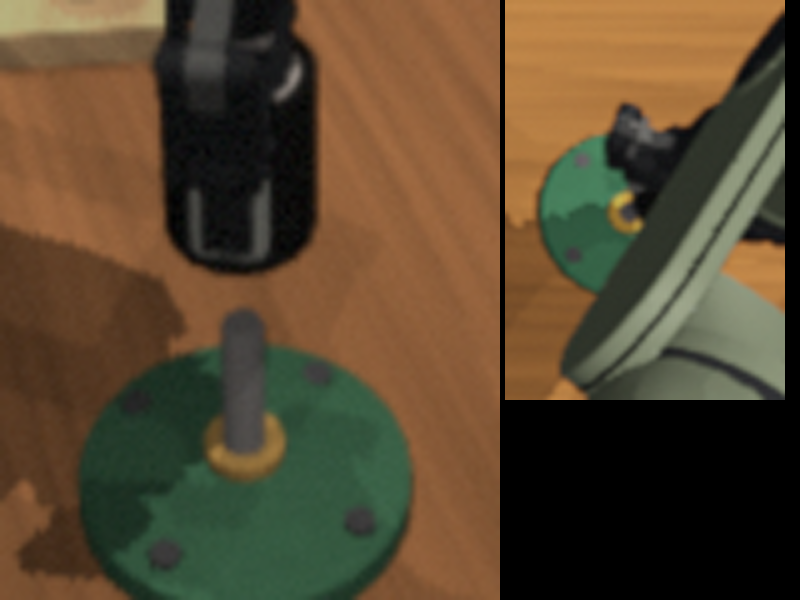

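The side view shows the drum upright. Its bottom edge is at (240,270) in the crop, matching a 4 cm gap, and its centre is within about 1 mm of the spindle at (244,315). I'll make a 1 mm nudge and settle.

drive_tool([
  [20,[0.001,0.005,0.002],0],
  [20,[0.001,0.005,0.002],0],
  [20,[0.001,0.005,0.002],0],
  [20,[0.001,0.005,0.002],0],
  [20,[0.001,0.005,0.002],0],
  [20,[0.001,0.005,0.002],0],
  [20,[0.001,0.005,0.002],0],
  [20,[0.001,0.005,0.002],0],
])

```text
t: 27.38
tcp_pos: [0.4898, -0.285, 0.1293]
tool_rot: [0.223, 0.975, -0.0, -0.0]
ft_force: [0.4, -0.3, -5.0]
opening: 0.0441
gripper_force: 62.6
```

```bash
python3 -c "
from h import *
s=state(); go([.49,-.285,.1295]); print(abs(s['joint_velocities']).max(),s['opening'],s['gripper_force'],s['ft_force']); print(bot.close_job())"
```

```text
tcp [ 0.4898 -0.285   0.1293] t 27.38 z [-1.e-04  0.e+00 -1.e+00]
shift/25cm [-0.001  0.    -0.001]
0.0018035799465652234 0.044061093093291585 62.580813243985176 [ 0.41985898 -0.29683897 -4.95819349]
the job is handed in; nothing more can be done
None
```

I lifted and weighed both drums: the lighter one (about 260 g) is back upright on its own stand, and the heavier one (about 500 g) is gripped upright and still, centred about 4 cm above the spindle tip; the job is handed in at 27.4 s.

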